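# Dock the slide box in the reader's corner and start the read

### The arm

A 6-joint arm with a two-finger parallel gripper is mounted at the origin on the work surface. World frame = base frame: x ahead of the robot, y to its left, z up, the work surface at z = 0. Lengths are in m, angles in rad, forces in N, time in s.
With the tool pointing down it reaches from about 0.3 to 0.775 m from the base axis. Payload 14.6 kg.
Tool frame: the origin (TCP) lies on the mounting face of the last link; the fingertips stand 199 mm ahead of it and the grasp point (between the pads) lies 180 mm ahead of it; z points along the fingers, y is the direction in which the jaws open and shut (so a half turn about z gives the same grasp; the last joint's range is limited). The gripper opens to 94 mm and grips with 3 to 60 N. Pads are 16 mm wide; open, the fingers measure 119 mm over their backs; the gripper's body (75 mm by 177 mm) begins 78 mm behind the grasp point.
Start: joints at [1.148, 0.3, 1.521, -0, 1.321, -0.067], TCP at [0.192, 0.516, 0.405] pointing down, gripper open.
Joint ranges: [-3.03, 3.03], [-0.79, 2.21], [0.23, 2.52], [-1.04, 4.18], [0, 3.07], [-2.55, 2.55]. Speed limits (rad/s): [2.22, 2.22, 2.57, 3.14, 3.14, 3.14].

### API

Orientations are given as [roll, pitch, yaw] about the fixed x, y, z axes, in that order (R = Rz(yaw) Ry(pitch) Rx(roll)).
In Python, from station import sensors, vision, job gives the robot as it stands. The module is installed in compiled form; this text tells all that it offers.
- The arm moves only by the tool arm_command, never from a script. Its argument "plan" is one flat list of numbers, 5 for each row, row after row: the closure, from -1 (fully open) to 1 (shut), so that 0 is half open, then the shift along the world's x, y, z scaled (see below), then the turn about the world's z scaled (see below). A call has 1 to 20 rows; each row is the pose to reach, as a shift and turn from the pose commanded when the call began; what a row does not reach only later rows make up. The controller multiplies each number of a shift by 400 mm and each number of a turn by 120 degrees. A row lasts 1/10 s, in which the tool goes at most 50 mm and 8.59 degrees, less where a joint would pass 70% of its speed; a pose out of reach is approached as far as the arm can. A call with a number of a shift or a turn outside -1 to 1 is refused whole. A call with a gripper value outside its range is refused whole. The fingers move at their own pace and stop on an object; "newtons" is the grip in N (left out, the last holds). Time passes only in rows, so rows that repeat a pose let the fingers close. It gives the time, the measured TCP pose, the force and the opening at its end, in the units of the state.
- sensors.get_obs(): the state, without advancing time (a new reading comes with each control period).
- vision.camera(name): name is "scene" or "top"; returns the picture (480x640x3 uint8, blue, green, red); there is no depth.
- vision.camera_params(name): a dict with "intrinsics" (3x3 intrinsics, pixels), "k1" (the pictures are not rectified: a ray, as slopes to the right and down, at radius r is drawn at 1 + k1 r^2 times it, then the intrinsics apply), "rvec" (rotation vector, rad) and "tvec" (3), from world to camera coordinates, as OpenCV has them. Camera axes: x right, y down, z forward; pixel columns grow to the right and rows downward; lengths in m; the calibration is good to about 2 mm. A picture is of the moment at which its call begins. camera_params takes no time and is no camera call.
- job.hand_in(): hands the job in, once; it reports no verdict.
Trained networks look in the newest picture that a camera, given by its name, has taken for a name from the list of things; names that differ only in an ending like _2 or _b are one class to them, and where a whole thing is asked for, a point or a joint stands for the part that bears it (a point fixed in the world has none). Each returns a list of dicts, best first, with "confidence" (0 to 1); they miss things now and then, are a little off and sometimes report something else, mostly with a low value. They report only what shows in the picture. A call takes as long as a camera call. They do not tell look-alikes from the thing itself.
- vision.search_frame(name, camera): "at" ([row, column] in pixels, amid what is visible of it).
- vision.silhouettes(name, camera): "mask" (480x640 bool, what is visible of it) and "at" ([row, column] in pixels, amid what is visible of it).
- vision.pinpoint(name, camera): "at" ([row, column] in pixels: a listed point, or the origin of a listed thing).
The state is a dict: "time_s": time; "qpos": joint angles; "joint_vel": joint speeds; "tau": joint torques, N m; "ee_pos": TCP position; "eef_rot": TCP orientation; "force": force on the tool from outside, world axes, zero at the start; "moment": the same for the moment, N m; "grip_width": finger opening in m.
Only numpy, scipy, OpenCV 4.12 (cv2) and the standard library are available. Lean on these libraries where they do the work, as an engineer would, in place of code of your own. Each camera call takes 0.05 s, during which the arm holds its last target.

### The job

Push the closed slide box along the bench, without picking it up, until it sits square and flush against both stops of the slide reader: the reader's housing and its aluminium rail. Then press the reader's button fully down with a fingertip and let go, leaving the box seated and the jar, beaker, tube rack and slide mailer undisturbed.

Things in the scene. Friction and masses are not known exactly. Their poses are not given: they have to be found in the camera images.
- slide_box: Loose closed grey plastic slide box, paper label on its lid, 90 (x) by 130 (y) by 34 mm high, 0.3 to 0.6 kg. Origin: centre of its underside, z up. Starts nearer the robot and further right (-y) than its place, skewed up to 0.35 rad from the robot's axes. In place its axes point as the reader's and its origin is at x = -45, y = -65 mm in the reader's frame.
- reader: Fixed slide reader: white housing and low aluminium rail meeting in a right angle. Origin: their inside corner at bench level; x along the housing face away from the robot, y left; turned 0 to 0.3 rad anticlockwise. Rail (far stop): face is plane x = 0, y -110 to 0 mm, 22 mm high, 12 thick. Housing (left stop): face is plane y = 0, x -120 to 0 mm, 75 mm wide (y 0 to 75), 45 mm high.
- key_top (a point): Centre of the top of the round grey push button (26 mm across) on top of the reader's housing; pressed straight down.
- key (a joint): Travel of the button: 0 up, 0.006 m fully down; springs back. About 5 N presses it fully down.
- specimen_jar: Bystander: closed round jar, 58 mm across, 70 mm high; it and the beaker stand in either order behind the rail or to the right of it, both wholly beyond x = 0.67 m from the robot. Origin: centre of its underside.
- beaker: Bystander: open round glass beaker, 64 mm across, 85 mm high. Origin: centre of its underside.
- tube_rack: Bystander: white block 120 (x) by 50 (y) by 45 mm high with four capped tubes in it up to 103 mm high, left of the reader. Origin: centre of its underside.
- slide_mailer: Bystander: flat white plastic mailer, 35 (x) by 85 (y) by 12 mm, between the robot and the reader. Origin: centre of its underside.
Mind the look-alikes: they are no part of the job. What is shaped like the slide_box but red, turquoise or yellow is not meant.

How it is judged:
On the way, in this order (a step that is already met when the one before it is completed fails the run):
1. the slide box is seated flush against both stops (x of slide_box in the frame of reader between -0.049 and -0.042 m and y of slide_box in the frame of reader between -0.069 and -0.062 m and angle between the x axis of slide_box and the x axis of reader, either way round below 0.04 rad and height (world z) of slide_box below 0.004 m and angle between slide_box's own z axis and vertical below 0.03 rad and linear speed of slide_box below 0.01 m/s), for 0.2 s.
2. the button is pressed down while the box is seated (all of step 1 and value of joint key above 0.0045 m), for 0.05 s.
At the end, for the whole second after the job is handed in: The slide box lies flat and still on the bench, within 4 mm of touching both the rail and the housing and within 0.04 rad of square to them, and the button, pressed at least 4.5 mm after the box was seated, is up again (all of step 1 and value of joint key below 0.002 m).
It fails at once if the slide box is lifted off the bench or tipped (height (world z) of slide_box above 0.01 m or angle between slide_box's own z axis and vertical above 0.15 rad).
It fails at once if the specimen jar is disturbed (distance of specimen_jar from where it was at the start of the episode above 0.02 m or angle between specimen_jar's own z axis and vertical above 0.3 rad).
It fails at once if the beaker is disturbed (distance of beaker from where it was at the start of the episode above 0.02 m or angle between beaker's own z axis and vertical above 0.3 rad).
It fails at once if the tube rack is disturbed (distance of tube_rack from where it was at the start of the episode above 0.02 m or angle between tube_rack's own z axis and vertical above 0.3 rad).
It fails at once if the slide mailer is disturbed (distance of slide_mailer from where it was at the start of the episode above 0.02 m or angle between slide_mailer's own z axis and vertical above 0.3 rad).
It also fails if it takes over 72 s, if anything falls off the work surface, if the arm or the gripper's body presses on something with over 40 N, if the wrist force passes 120 N, or if a joint passes its speed limit or range.

## Working session

There is one attempt and no reset: what is moved stays moved. The work goes in short steps, Python scripts to look and compute and a tool call to move; the robot and the scene stay as the last step left them, time stands still between calls to the robot, and variables do not carry over. Pictures are saved under pics/ and viewed, and the job is handed in when it is done.

Besides the shell and the picture viewer there is one more tool, called after ">>>" as a command line: name --argument value ..., lists and objects as JSON in quotes. arm_command: Moves the arm, as the interface text tells. Its arguments: {"type":"object","properties":{"plan":{"type":"array"},"newtons":{"type":"number"}},"required":["plan"]}

```bash
mkdir -p pics; cat > h.py <<'E'
import numpy as np, cv2
from station import sensors, vision, job
def par(n):
    p=vision.camera_params(n); return np.array(p["intrinsics"],float),float(p["k1"]),np.array(p["rvec"],float).ravel(),np.array(p["tvec"],float).ravel()
def proj(P,n):
    K,k1,r,t=par(n); q,_=cv2.projectPoints(np.array(P,float).reshape(-1,1,3),r,t,K,np.array([k1,0,0,0.])); return q[:,0]
def unp(rc,z,n):  # [row,col] -> world at height z
    K,k1,r,t=par(n); u=cv2.undistortPoints(np.array([[[rc[1],rc[0]]]],float),K,np.array([k1,0,0,0.]))[0,0]
    R=cv2.Rodrigues(r)[0]; d=R.T@np.array([u[0],u[1],1]); c=-R.T@t; return c+d*(z-c[2])/d[2]
E
python3 - <<'E'
from h import *
for n in("scene","top"):
    im=vision.camera(n); cv2.imwrite(f"pics/{n}0.png",im)
    K,k1,r,t=par(n); print(n,K.tolist(),k1,(-cv2.Rodrigues(r)[0].T@t).round(3))
    for th in("slide_box","reader","key_top","specimen_jar","beaker","tube_rack","slide_mailer"):
        print(th,[(np.round(d["at"],1).tolist(),round(d["confidence"],2),unp(d["at"],0.045 if th=="key_top" else 0,n)[:2].round(3).tolist()) for d in vision.pinpoint(th,n)[:4]])
print(sensors.get_obs())
E
```

```text
scene [[497.00472306873786, 0.0, 323.66282848042744], [0.0, 497.00472306873786, 236.5836787598762], [0.0, 0.0, 1.0]] -0.11502461395934241 [ 1.084 -0.309  0.972]
slide_box [([354.8, 168.3], 0.96, [0.583, -0.367]), ([267.3, 145.1], 0.95, [0.356, -0.318]), ([281.2, 233.1], 0.9, [0.509, -0.167]), ([214.9, 244.8], 0.81, [0.362, -0.051])]
reader [([267.4, 370.4], 0.82, [0.661, 0.106])]
key_top [([221.5, 356.9], 0.51, [0.566, 0.138])]
specimen_jar [([402.5, 226.4], 0.9, [0.74, -0.315])]
beaker [([333.9, 365.8], 0.87, [0.784, -0.003])]
tube_rack [([164.5, 412.4], 0.73, [0.478, 0.394])]
slide_mailer [([197.3, 314.1], 0.56, [0.417, 0.119])]
top [[583.4109470152509, 0.0, 318.39641321132615], [0.0, 583.4109470152509, 242.93947487285192], [0.0, 0.0, 1.0]] 0.06652535744663245 [0.494 0.009 1.288]
slide_box [([275.2, 406.2], 0.94, [0.521, -0.17]), ([349.2, 471.3], 0.86, [0.363, -0.31]), ([244.5, 503.8], 0.85, [0.591, -0.382]), ([346.7, 350.6], 0.75, [0.363, -0.049])]
reader [([214.5, 283.7], 0.93, [0.651, 0.102])]
key_top [([244.0, 268.2], 0.69, [0.582, 0.131])]
specimen_jar [([174.1, 475.8], 0.82, [0.747, -0.322])]
beaker [([159.2, 333.2], 0.8, [0.777, -0.006])]
tube_rack [([292.5, 152.1], 0.68, [0.475, 0.387])]
slide_mailer [([324.3, 270.2], 0.95, [0.409, 0.127])]
{'time_s': 0.8, 'qpos': array([ 1.14839190e+00,  2.99871928e-01,  1.52097312e+00, -2.62948121e-05,
        1.32068987e+00, -6.66224405e-02]), 'joint_vel': array([ 0.00119926,  0.00036056,  0.00013478, -0.00015976,  0.00040213,
       -0.00047655]), 'tau': array([-1.88738566e-03, -5.31620085e+01, -3.52916193e+01,  7.08261179e-02,
        2.11501453e-02, -7.51512448e-05]), 'ee_pos': array([0.1915911 , 0.51554364, 0.40467237]), 'eef_rot': array([3.14153674e+00, 2.92641069e-05, 2.78581718e+00]), 'force': array([-0.21424887, -0.47273937,  0.52408201]), 'moment': array([-0.04702159, -0.0019119 , -0.0476151 ]), 'grip_width': 0.0939822933694171}
```

View pics/scene0.png

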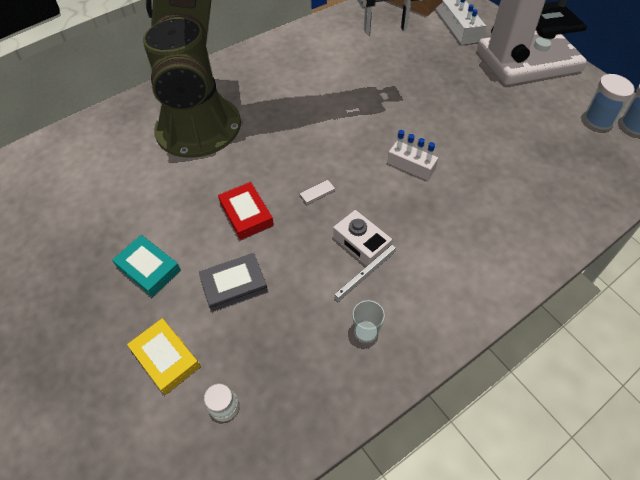

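View pics/top0.png

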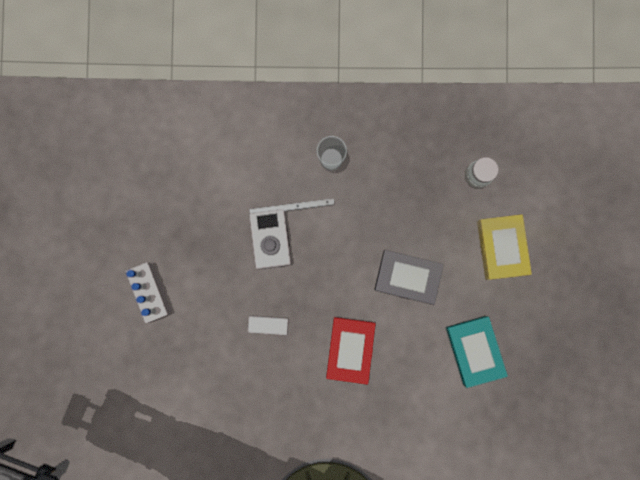

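The scene and top pictures agree. There are four box-shaped things in the top view ([row, col]): grey (275,408), red (350,351), turquoise (352,477) and yellow (247,505). Only the grey one with the paper label fits the description. The reader is at about (237,270), with its rail running right to (202,333). The beaker is behind the rail and the mailer is at (325,268).

I'll confirm this in a crop and fit the poses.

```bash
cat >> h.py <<'E'
from scipy.optimize import minimize
def boxpts(x0,x1,y0,y1,z1):
    return np.array([[x,y,z] for x in(x0,x1) for y in(y0,y1) for z in(0,z1)],float)
BOX=[boxpts(-.045,.045,-.065,.065,.034)]
RDR=[boxpts(-.12,0,0,.075,.045),boxpts(0,.012,-.11,0,.022)]
def tf(P,p):
    c,s=np.cos(p[2]),np.sin(p[2]); return np.c_[c*P[:,0]-s*P[:,1]+p[0],s*P[:,0]+c*P[:,1]+p[1],P[:,2]]
def render(parts,p,n,S=4):
    m=np.zeros((480*S,640*S),np.uint8)
    for P in parts:
        q=proj(tf(P,p),n); h=cv2.convexHull(((q+.5)*S).astype(np.float32))
        cv2.fillConvexPoly(m,np.round(h*16).astype(np.int32),255,shift=4)
    return cv2.resize(m,(640,480),interpolation=cv2.INTER_AREA)/255.
def fit(parts,p0,masks):
    def c(p): return sum(np.abs(cv2.GaussianBlur(render(parts,p,n),(0,0),1)-cv2.GaussianBlur(m.astype(float),(0,0),1)).sum() for n,m in masks.items())
    best=None
    for _ in range(2):
        s=np.array([p0]+[np.array(p0)+d for d in np.diag([.008,.008,.08])])
        r=minimize(c,p0,method="Nelder-Mead",options=dict(initial_simplex=s,xatol=1e-5,fatol=.1,maxiter=250)); p0=r.x
    return r.x,r.fun
E
python3 - <<'E'
from h import *
ims={n:vision.camera(n) for n in("scene","top")}
def near(th,n,at):
    L=vision.silhouettes(th,n); d=min(L,key=lambda d:np.hypot(*(np.array(d["at"])-at))); return d["mask"]
B={"scene":near("slide_box","scene",(281,233)),"top":near("slide_box","top",(275,408))}
Rm={"scene":near("reader","scene",(240,365)),"top":near("reader","top",(230,275))}
np.savez("m.npz",bs=B["scene"],bt=B["top"],rs=Rm["scene"],rt=Rm["top"])
for nm,parts,p0,M in(("box",BOX,[.52,-.17,-.15],B),("rdr",RDR,[.651,.102,.1],Rm)):
    for ks in(["top"],["scene"],["top","scene"]):
        p,f=fit(parts,p0,{k:M[k] for k in ks}); print(nm,ks,p.round(4),round(f,1),[int(M[k].sum()) for k in ks])
    for n in ims:
        for P in parts:
            h=cv2.convexHull(proj(tf(P,p),n).astype(np.float32)); cv2.polylines(ims[n],[np.round(h).astype(int)],True,(0,255,0),1)
a=cv2.resize(ims["top"][130:350,220:540],None,fx=2.4,fy=2.4); cv2.imwrite("pics/c1.png",a)
a=cv2.resize(ims["scene"][180:380,180:420],None,fx=3,fy=3); cv2.imwrite("pics/c2.png",a)
E
```

```text
box ['top'] [ 0.5162 -0.1712 -0.213 ] 93.1 [2646]
box ['scene'] [ 0.5183 -0.1709 -0.2222] 119.9 [2470]
box ['top', 'scene'] [ 0.5176 -0.1713 -0.2263] 249.7 [2646, 2470]
rdr ['top'] [0.6605 0.1005 0.1475] 214.8 [2583]
rdr ['scene'] [0.6622 0.1    0.12  ] 246.4 [2532]
rdr ['top', 'scene'] [0.6613 0.1004 0.1414] 483.6 [2583, 2532]
```

View pics/c1.png

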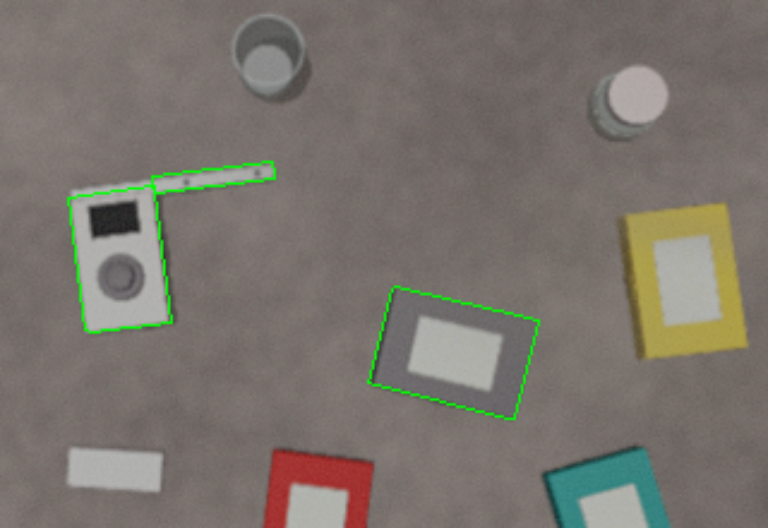

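View pics/c2.png

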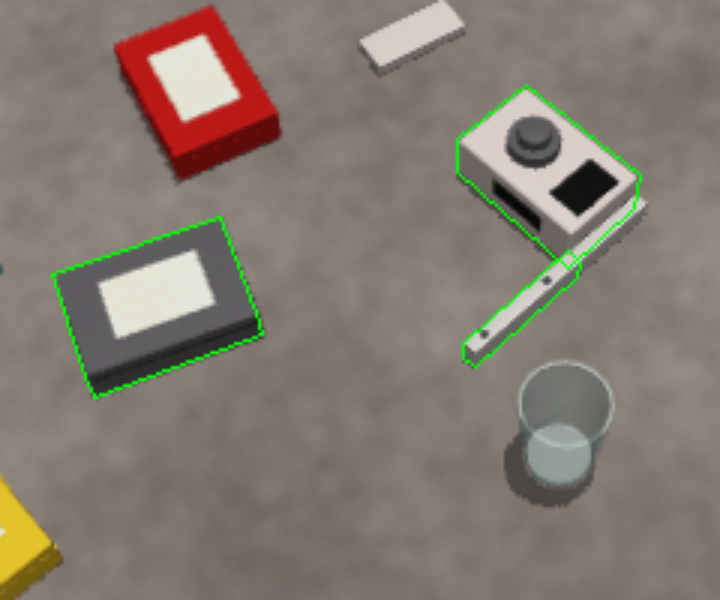

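The crop confirms the grey, labelled box at top-view pixel (275,408). The outlines fit well. The rail also runs behind the housing, so I'll refit the reader with that included, locate the key and red box, and work out the push poses.

```bash
cat >> h.py <<'E'
RDR2=[boxpts(-.12,0,0,.075,.045),boxpts(0,.012,-.11,.075,.022)]
E
python3 - <<'E'
from h import *
z=np.load("m.npz"); R={"top":z["rt"],"scene":z["rs"]}
for ks in(["top"],["scene"],["top","scene"]):
    p,f=fit(RDR2,[.661,.1,.14],{k:R[k] for k in ks}); print(p.round(4),round(f))
q=tf(np.array([[-.045,-.065,0]]),p)[0]; print("target",q.round(4))
for n in("top","scene"):
    vision.camera(n)
    for h in(.05,.055,.06):
        L=vision.pinpoint("key_top",n); print(n,h,[unp(d["at"],h,n).round(4).tolist() for d in L[:1]],L[0]["at"])
    L=vision.silhouettes("slide_box",n)
    for d in L: print(n,d["at"],[fit(BOX,list(unp(d["at"],.02,n)[:2])+[a],{n:d["mask"]}) for a in(-.2,)][0])
t=-.226;b=np.array([.5176,-.1713]); c=b-.045*np.array([np.cos(t),np.sin(t)]); print("near face centre",c)
E
```

```text
[0.6597 0.1008 0.1544] 92Traceback (most recent call last):
  File "<stdin>", line 4, in <module>
  File "h.py", line 28, in fit
    r=minimize(c,p0,method="Nelder-Mead",options=dict(initial_simplex=s,xatol=1e-5,fatol=.1,maxiter=250)); p0=r.x
    res = _minimize_neldermead(fun, x0, args, callback, bounds=bounds,
                               **options)
    fxcc = func(xcc)
    fx = function(np.copy(x), *(wrapper_args + args))
  File "h.py", line 24, in c
    def c(p): return sum(np.abs(cv2.GaussianBlur(render(parts,p,n),(0,0),1)-cv2.GaussianBlur(m.astype(float),(0,0),1)).sum() for n,m in masks.items())
                     ~~~^^^^^^^^^^^^^^^^^^^^^^^^^^^^^^^^^^^^^^^^^^^^^^^^^^^^^^^^^^^^^^^^^^^^^^^^^^^^^^^^^^^^^^^^^^^^^^^^^^^^^^^^^^^^^^^^^^^^^^^^^^^^^^
  File "h.py", line 24, in <genexpr>
    def c(p): return sum(np.abs(cv2.GaussianBlur(render(parts,p,n),(0,0),1)-cv2.GaussianBlur(m.astype(float),(0,0),1)).sum() for n,m in masks.items())
                                                 ~~~~~~^^^^^^^^^^^
  File "h.py", line 20, in render
    q=proj(tf(P,p),n); h=cv2.convexHull(((q+.5)*S).astype(np.float32))
  File "h.py", line 6, in proj
    K,k1,r,t=par(n); q,_=cv2.projectPoints(np.array(P,float).reshape(-1,1,3),r,t,K,np.array([k1,0,0,0.])); return q[:,0]
             ~~~^^^
  File "h.py", line 4, in par
    p=vision.camera_params(n); return np.array(p["intrinsics"],float),float(p["k1"]),np.array(p["rvec"],float).ravel(),np.array(p["tvec"],float).ravel()
ValueError: time passes only in moves, steps and waits
```

Calling the camera parameters that often gets refused, so I'll cache them.

```bash
python3 - <<'E'
s=open("h.py").read()
s=s.replace("def par(n):\n    p=","_c={}\ndef par(n):\n    if n not in _c: _c[n]=_par(n)\n    return _c[n]\ndef _par(n):\n    p=")
open("h.py","w").write(s)
E
python3 - <<'E'
from h import *
z=np.load("m.npz"); R={"top":z["rt"],"scene":z["rs"]}
for ks in(["top"],["scene"],["top","scene"]):
    p,f=fit(RDR2,[.661,.1,.14],{k:R[k] for k in ks}); print(p.round(4),round(f))
q=tf(np.array([[-.045,-.065,0]]),p)[0]; print("target",q.round(4))
for n in("top","scene"):
    vision.camera(n)
    L=vision.pinpoint("key_top",n)
    for h in(.05,.055,.06): print(n,h,unp(L[0]["at"],h,n).round(4).tolist(),L[0]["at"])
    L=vision.silhouettes("slide_box",n)
    for d in L:
        x,f=fit(BOX,list(unp(d["at"],.02,n)[:2])+[-.1],{n:d["mask"]}); print(n,np.round(d["at"]),x.round(4),round(f))
print(sensors.get_obs()["time_s"])
E
```

```text
[0.6597 0.1008 0.1544] 92
[0.6609 0.0996 0.1311] 139
[0.6602 0.1006 0.1499] 246
target [0.6254 0.0296 0.    ]
top 0.05 [0.5832, 0.1272, 0.05] [243.3, 269.6]
top 0.055 [0.5829, 0.1267, 0.055] [243.3, 269.6]
top 0.06 [0.5825, 0.1263, 0.06] [243.3, 269.6]
top [276. 406.] [ 0.5167 -0.1706 -0.2314] 114
top [351. 476.] [ 0.3616 -0.3151 -1.2679] 116
top [350. 352.] [ 0.3595 -0.0476  1.4546] 81
scene 0.05 [0.5717, 0.1349, 0.05] [222.6, 357.5]
scene 0.055 [0.5744, 0.1325, 0.055] [222.6, 357.5]
scene 0.06 [0.5772, 0.1301, 0.06] [222.6, 357.5]
scene [265. 146.] [ 0.3642 -0.3099 -0.2318] 986
scene [280. 233.] [ 0.5188 -0.1704 -0.2154] 92
scene [211. 243.] [ 0.3602 -0.0467 -1.737 ] 182
scene [354. 164.] [ 0.5862 -0.3744 -1.4471] 121
1.4
```

>>> arm_command --plan '[-1,0.5,-0.9,0,0.03,-1,0.5,-0.9,0,0.03,-1,0.5,-0.9,0,0.03,-1,0.5,-0.9,0,0.03,-1,0.5,-0.9,0,0.03,-1,0.5,-0.9,0,0.03,-1,0.5,-0.9,0,0.03,-1,0.5,-0.9,0,0.03,-1,0.5,-0.9,0,0.03,-1,0.5,-0.9,0,0.03,-1,0.5,-0.9,0,0.03,-1,0.5,-0.9,0,0.03]'

```text
time_s: 2.6
ee_pos: [0.3911, 0.1567, 0.4047]
eef_rot: [3.141, -0.0, 2.85]
force: [-0.7, -0.2, 0.0]
grip_width: 0.0938
```

>>> arm_command --plan '[-1,0.157,-0.782,0,0.033,-1,0.157,-0.782,0,0.033,-1,0.157,-0.782,0,0.033,-1,0.157,-0.782,0,0.033,-1,0.157,-0.782,0,0.033,-1,0.157,-0.782,0,0.033,-1,0.157,-0.782,0,0.033,-1,0.157,-0.782,0,0.033,-1,0.157,-0.782,-0.1,0.033,-1,0.157,-0.782,-0.2,0.033,-1,0.157,-0.782,-0.3,0.033,-1,0.157,-0.782,-0.4,0.033,-1,0.157,-0.782,-0.487,0.033,-1,0.157,-0.782,-0.487,0.033,-1,0.157,-0.782,-0.487,0.033]'

```text
time_s: 4.1
ee_pos: [0.4549, -0.1561, 0.2108]
eef_rot: [3.141, -0.0, 2.919]
force: [-0.3, 0.1, -0.2]
grip_width: 0.0936
```

```bash
python3 - <<'E'
from h import *
for n in("scene",):
    cv2.imwrite("pics/s2.png",cv2.resize(vision.camera(n)[130:400,60:420],None,fx=2.2,fy=2.2))
E
```

```text
(no output)
```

View pics/s2.png

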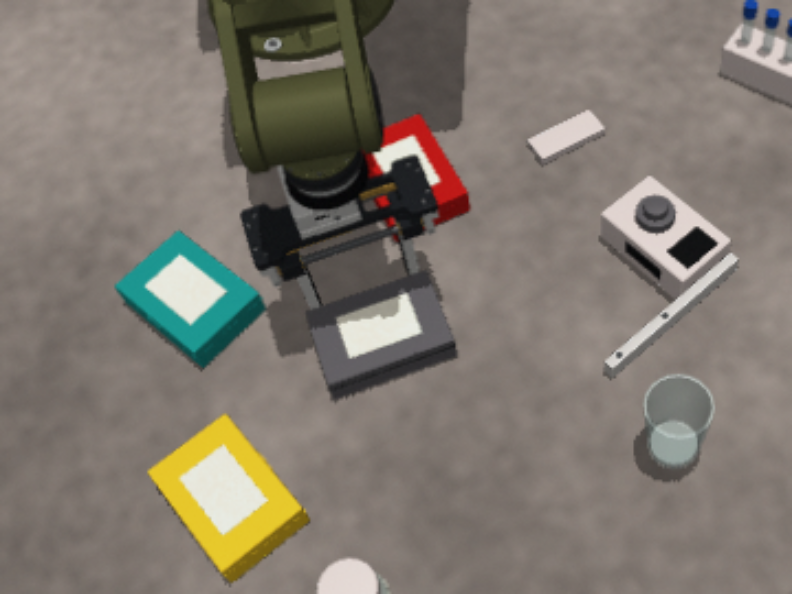

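The fingers stand behind the near face of the grey box, clear of the red one. Next is an arc push that brings the box square to the reader, stopping short of the rail.

```bash
python3 - <<'E'
import numpy as np
t=-.222; c=np.array([.5175,-.1705]); p0=np.array([.4543,-.1560]); yaw0=2.919-np.pi
rows=[]
# start contact (2 rows), then arc 16 rows, hold
N=16; L=.126
def tool(c,t,g=.053): return c-g*np.array([np.cos(t),np.sin(t)])
out=[(tool(c,t),t)]
for i in range(N):
    dt=.372/N; tm=t+dt/2; c=c+L/N*np.array([np.cos(tm),np.sin(tm)]); t+=dt; out.append((tool(c,t),t))
out+=[out[-1]]*2
for p,t in out: print("-1, %.3f, %.3f, 0, %.3f,"%(*((p-p0)/.4),(t-yaw0)/2.0944),end=" ")
th=.15;d=c-np.array([.66,.1005]);print("\n",c,d@[np.cos(th),np.sin(th)],d@[-np.sin(th),np.cos(th)])
E
```

```text
-1, 0.029, -0.007, 0, 0.000, -1, 0.047, -0.014, 0, 0.011, -1, 0.066, -0.021, 0, 0.022, -1, 0.085, -0.027, 0, 0.034, -1, 0.104, -0.033, 0, 0.045, -1, 0.123, -0.038, 0, 0.056, -1, 0.143, -0.043, 0, 0.067, -1, 0.162, -0.048, 0, 0.078, -1, 0.182, -0.052, 0, 0.089, -1, 0.201, -0.055, 0, 0.100, -1, 0.221, -0.058, 0, 0.111, -1, 0.241, -0.061, 0, 0.122, -1, 0.260, -0.063, 0, 0.133, -1, 0.280, -0.065, 0, 0.145, -1, 0.300, -0.066, 0, 0.156, -1, 0.320, -0.067, 0, 0.167, -1, 0.340, -0.067, 0, 0.178, -1, 0.340, -0.067, 0, 0.178, -1, 0.340, -0.067, 0, 0.178, 
 [ 0.64269639 -0.17500902] -0.05828086199912359 -0.26982952969700597
```

>>> arm_command --plan '[-1,0.029,-0.007,0,0.0,-1,0.047,-0.014,0,0.011,-1,0.066,-0.021,0,0.022,-1,0.085,-0.027,0,0.034,-1,0.104,-0.033,0,0.045,-1,0.123,-0.038,0,0.056,-1,0.143,-0.043,0,0.067,-1,0.162,-0.048,0,0.078,-1,0.182,-0.052,0,0.089,-1,0.201,-0.055,0,0.1,-1,0.221,-0.058,0,0.111,-1,0.241,-0.061,0,0.122,-1,0.26,-0.063,0,0.133,-1,0.28,-0.065,0,0.145,-1,0.3,-0.066,0,0.156,-1,0.32,-0.067,0,0.167,-1,0.34,-0.067,0,0.178,-1,0.34,-0.067,0,0.178]'

```text
time_s: 5.95
ee_pos: [0.5913, -0.1839, 0.2099]
eef_rot: [-3.141, 0.001, -2.991]
force: [0.3, 0.1, 0.6]
grip_width: 0.094
```

>>> arm_command --plan '[-1,-0.1,-0.015,0,0,-1,-0.1,-0.015,0,0,-1,-0.1,-0.015,0.1,0,-1,-0.1,-0.015,0.2,0,-1,-0.1,-0.015,0.2,0]'

```text
time_s: 6.45
ee_pos: [0.5513, -0.1903, 0.2955]
eef_rot: [-3.137, 0.008, -2.993]
force: [-1.1, 0.8, 0.0]
grip_width: 0.0942
```

```bash
cat >> h.py <<'E'
def boxlook(name,g,rd=(.660,.1005,.15)):
    c,s=np.cos(rd[2]),np.sin(rd[2])
    for n in("top","scene"):
        im=vision.camera(n); L=vision.silhouettes("slide_box",n); q=proj([g[0],g[1],.02],n)[0]
        d=min(L,key=lambda d:np.hypot(d["at"][0]-q[1],d["at"][1]-q[0]))
        x,f=fit(BOX,g,{n:d["mask"]}); e=x[:2]-np.array(rd[:2])
        print(n,np.round(d["at"]),int(d["mask"].sum()),x.round(4),round(f),"in reader",np.round([c*e[0]+s*e[1],-s*e[0]+c*e[1],x[2]-rd[2]],4))
        h=cv2.convexHull(proj(tf(BOX[0],x),n).astype(np.float32)); im2=im.copy(); cv2.polylines(im2,[np.round(h).astype(int)],True,(0,255,0),1)
        u,v=int(q[0]),int(q[1]); cv2.imwrite(f"pics/{name}_{n}.png",cv2.resize(im2[max(0,v-110):v+110,max(0,u-130):u+130],None,fx=2.7,fy=2.7))
E
python3 -c "
from h import *
boxlook('b1',[.643,-.175,.15])"
```

```text
top [213. 406.] 2237 [ 0.6463 -0.175   0.1682] 455 in reader [-0.0547 -0.2703  0.0182]
scene [324. 263.] 2842 [ 0.6473 -0.1753  0.1562] 148 in reader [-0.0538 -0.2708  0.0062]
```

View pics/b1_scene.png

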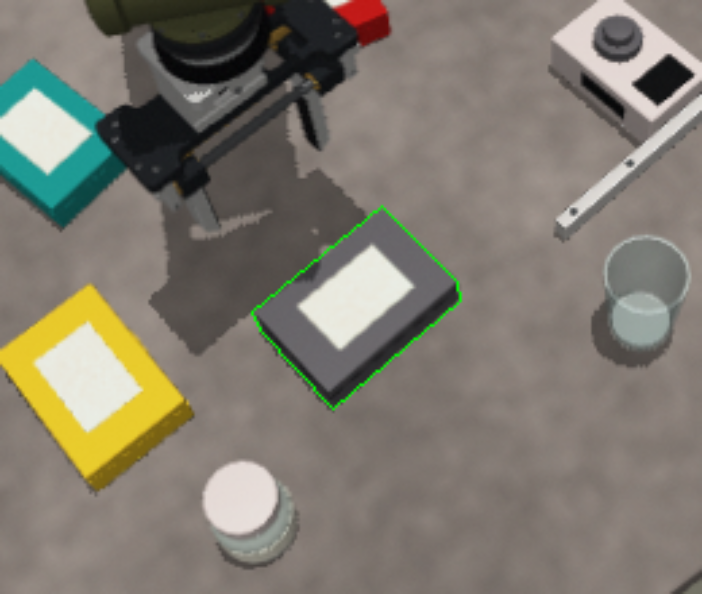

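>>> arm_command --plan '[-0.2,0.272,-0.18,0,-0.749,-0.2,0.272,-0.18,0,-0.749,-0.2,0.272,-0.18,0,-0.749,-0.2,0.272,-0.18,0,-0.749,-0.2,0.272,-0.18,0,-0.749,-0.2,0.272,-0.18,0,-0.749,-0.2,0.272,-0.18,0,-0.749,-0.2,0.272,-0.18,0,-0.749,-0.2,0.272,-0.18,0,-0.749,-0.2,0.272,-0.18,0,-0.749,-0.2,0.272,-0.18,0,-0.749,-0.2,0.272,-0.18,0,-0.749,-0.2,0.272,-0.18,0,-0.749,-0.2,0.272,-0.18,-0.1,-0.749,-0.2,0.272,-0.18,-0.2,-0.749,-0.2,0.272,-0.18,-0.2,-0.749,-0.2,0.272,-0.18,-0.2,-0.749]'

```text
time_s: 8.35
ee_pos: [0.6594, -0.2621, 0.2103]
eef_rot: [-3.141, -0.0, 1.723]
force: [0.2, -0.6, 1.2]
grip_width: 0.0566
```

>>> arm_command --plan '[-0.2,-0.004,0.03,0,0,-0.2,-0.008,0.054,0,0,-0.2,-0.013,0.089,0,0,-0.2,-0.019,0.124,0,0,-0.2,-0.024,0.158,0,0,-0.2,-0.029,0.193,0,0,-0.2,-0.034,0.227,0,0,-0.2,-0.04,0.262,0,0,-0.2,-0.045,0.297,0,0,-0.2,-0.05,0.331,0,0,-0.2,-0.055,0.366,0,0,-0.2,-0.061,0.4,0,0,-0.2,-0.066,0.435,0,0,-0.2,-0.07,0.465,0,0,-0.2,-0.074,0.487,0,0,-0.2,-0.076,0.504,0,0,-0.2,-0.078,0.517,0,0,-0.2,-0.079,0.524,0,0,-0.2,-0.08,0.529,0,0,-0.2,-0.08,0.531,0,0]'

```text
time_s: 10.35
ee_pos: [0.6271, -0.0497, 0.2097]
eef_rot: [-3.141, -0.0, 1.722]
force: [-0.4, -2.1, -0.4]
grip_width: 0.0563
```

>>> arm_command --plan '[-0.2,0.015,-0.1,0,0,-0.2,0.015,-0.1,0,0,-0.2,0.015,-0.1,0.12,0,-0.2,0.015,-0.1,0.25,0,-0.2,0.015,-0.1,0.25,0]'

```text
time_s: 10.85
ee_pos: [0.6338, -0.0896, 0.3168]
eef_rot: [3.132, 0.003, 1.721]
force: [0.5, -0.1, 0.4]
grip_width: 0.0565
```

```bash
python3 -c "
from h import *
boxlook('b2',[.618,.022,.15])"
```

```text
top [226. 316.] 2370 [0.6157 0.0226 0.1509] 210 in reader [-0.0555 -0.0704  0.0009]
scene [268. 337.] 1691 [0.6164 0.0242 0.1644] 874 in reader [-0.0545 -0.069   0.0144]
```

View pics/b2_scene.png

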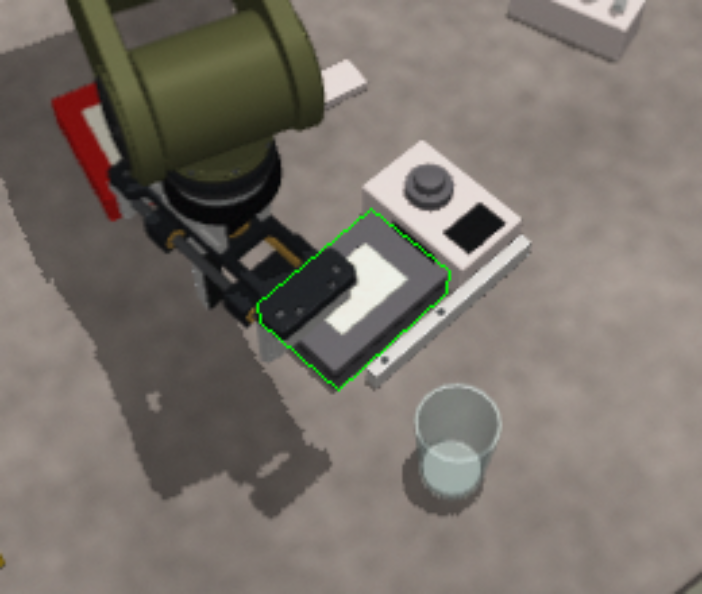

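View pics/b2_top.png

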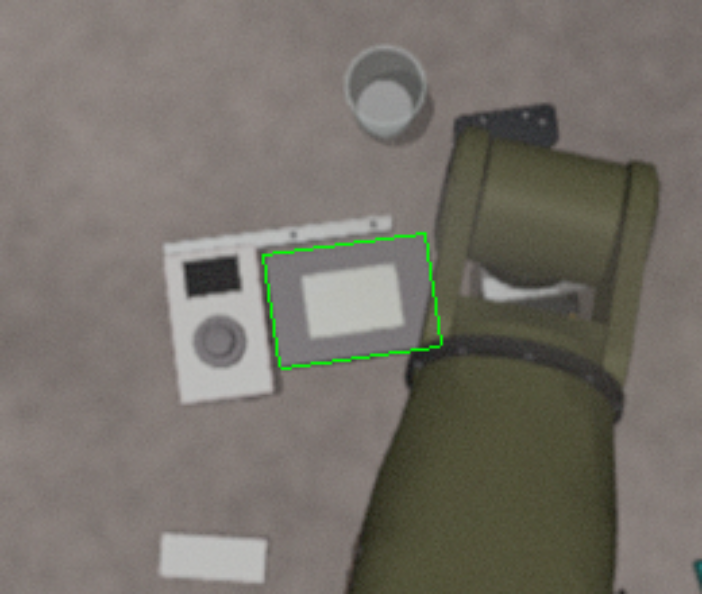

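The box now stands at about (-55, -70) mm in the reader's frame, with small gaps to both stops. I'll go round to the near face for the x push.

>>> arm_command --plan '[-0.49,-0.209,0.244,0,0.749,-0.49,-0.209,0.244,0,0.749,-0.49,-0.209,0.244,0,0.749,-0.49,-0.209,0.244,0,0.749,-0.49,-0.209,0.244,0,0.749,-0.49,-0.209,0.244,0,0.749,-0.49,-0.209,0.244,0,0.749,-0.49,-0.209,0.244,0,0.749,-0.49,-0.209,0.244,0,0.749,-0.49,-0.209,0.244,0,0.749,-0.49,-0.209,0.244,0,0.749,-0.49,-0.209,0.244,0,0.749,-0.49,-0.209,0.244,0,0.749,-0.49,-0.209,0.244,-0.1,0.749,-0.49,-0.209,0.244,-0.2,0.749,-0.49,-0.209,0.244,-0.25,0.749,-0.49,-0.209,0.244,-0.25,0.749,-0.49,-0.209,0.244,-0.25,0.749]'

```text
time_s: 12.85
ee_pos: [0.5498, 0.008, 0.2103]
eef_rot: [-3.142, -0.0, -2.994]
force: [0.7, 0.2, 0.3]
grip_width: 0.07
```

>>> arm_command --plan '[-0.49,0.015,0.002,0,0,-0.49,0.03,0.004,0,0,-0.49,0.04,0.006,0,0,-0.49,0.047,0.007,0,0,-0.49,0.054,0.008,0,0,-0.49,0.054,0.008,0,0]'

```text
time_s: 13.45
ee_pos: [0.5714, 0.0112, 0.2099]
eef_rot: [-3.142, 0.0, -2.993]
force: [-0.3, -0.2, 0.6]
grip_width: 0.0702
```

>>> arm_command --plan '[-0.49,0.003,0,0,0,-0.49,0.005,0.001,0,0,-0.49,0.005,0.001,0,0]'

```text
time_s: 13.75
ee_pos: [0.5725, 0.0113, 0.2098]
eef_rot: [3.141, -0.004, -2.993]
force: [-13.1, -2.4, 8.3]
grip_width: 0.0701
```

>>> arm_command --plan '[-0.49,-0.04,-0.006,0,0,-0.49,-0.04,-0.006,0,0,-0.49,-0.04,-0.006,0.12,0,-0.49,-0.04,-0.006,0.25,0,-0.2,0.163,-0.178,0.25,-0.749,-0.2,0.163,-0.178,0.25,-0.749,-0.2,0.163,-0.178,0.25,-0.749,-0.2,0.163,-0.178,0.25,-0.749,-0.2,0.163,-0.178,0.25,-0.749,-0.2,0.163,-0.178,0.25,-0.749,-0.2,0.163,-0.178,0.25,-0.749,-0.2,0.163,-0.178,0.25,-0.749,-0.2,0.163,-0.178,0.25,-0.749,-0.2,0.163,-0.178,0.25,-0.749,-0.2,0.163,-0.178,0.25,-0.749,-0.2,0.163,-0.178,0.25,-0.749,-0.2,0.163,-0.178,0.15,-0.749,-0.2,0.163,-0.178,0.05,-0.749,-0.2,0.163,-0.178,0,-0.749,-0.2,0.163,-0.178,0,-0.749]'

```text
time_s: 15.75
ee_pos: [0.6379, -0.0596, 0.2067]
eef_rot: [-3.137, -0.002, 1.724]
force: [-0.5, 0.4, 0.5]
grip_width: 0.0565
```

>>> arm_command --plan '[-0.2,-0.002,0.012,0,0,-0.2,-0.004,0.025,0,0,-0.2,-0.005,0.032,0,0,-0.2,-0.006,0.037,0,0,-0.2,-0.006,0.037,0,0]'

```text
time_s: 16.25
ee_pos: [0.6361, -0.0446, 0.2105]
eef_rot: [3.141, 0.0, 1.722]
force: [0.4, 0.4, -0.3]
grip_width: 0.0562
```

>>> arm_command --plan '[-0.2,-0.001,0.004,0,0,-0.2,-0.001,0.005,0,0,-0.2,-0.001,0.005,0,0]'

```text
time_s: 16.55
ee_pos: [0.6356, -0.043, 0.21]
eef_rot: [3.141, 0.0, 1.722]
force: [1.3, -3.1, 2.3]
grip_width: 0.0564
```

>>> arm_command --plan '[-0.2,0,0.003,0,0,-0.2,-0.001,0.005,0,0,-0.2,-0.001,0.005,0,0]'

```text
time_s: 16.85
ee_pos: [0.6352, -0.0424, 0.21]
eef_rot: [3.141, 0.003, 1.721]
force: [0.4, -14.8, 2.0]
grip_width: 0.0561
```

>>> arm_command --plan '[-0.2,0.011,-0.075,0,0,-0.2,0.011,-0.075,0,0,-0.2,0.011,-0.075,0.12,0,-0.2,-0.1,-0.3,0.25,0,-0.2,-0.25,-0.45,0.25,0,-0.2,-0.25,-0.45,0.25,0,-0.2,-0.25,-0.45,0.25,0,-0.2,-0.25,-0.45,0.25,0]'

```text
time_s: 17.65
ee_pos: [0.5331, -0.2236, 0.311]
eef_rot: [3.141, 0.001, 1.718]
force: [0.5, 0.4, -0.5]
grip_width: 0.0566
```

```bash
python3 -c "
from h import *
boxlook('b3',[.6254,.0296,.15])
for n in('top','scene'):
    vision.camera(n)
    L=vision.pinpoint('key_top',n); print(n,L[0]['at'],[unp(L[0]['at'],h,n).round(4).tolist() for h in (.055,.06)])
"
```

```text
top [225. 315.] 2537 [0.6237 0.0288 0.1466] 55 in reader [-0.0466 -0.0655 -0.0034]
scene [268. 334.] 2315 [0.6217 0.0289 0.1805] 250 in reader [-0.0486 -0.0651  0.0305]
top [244.0, 268.7] [[0.5814, 0.1286, 0.055], [0.581, 0.1281, 0.06]]Traceback (most recent call last):
  File "<string>", line 6, in <module>
    L=vision.pinpoint('key_top',n); print(n,L[0]['at'],[unp(L[0]['at'],h,n).round(4).tolist() for h in (.055,.06)])
                                            ~^^^
IndexError: list index out of range
```

View pics/b3_scene.png

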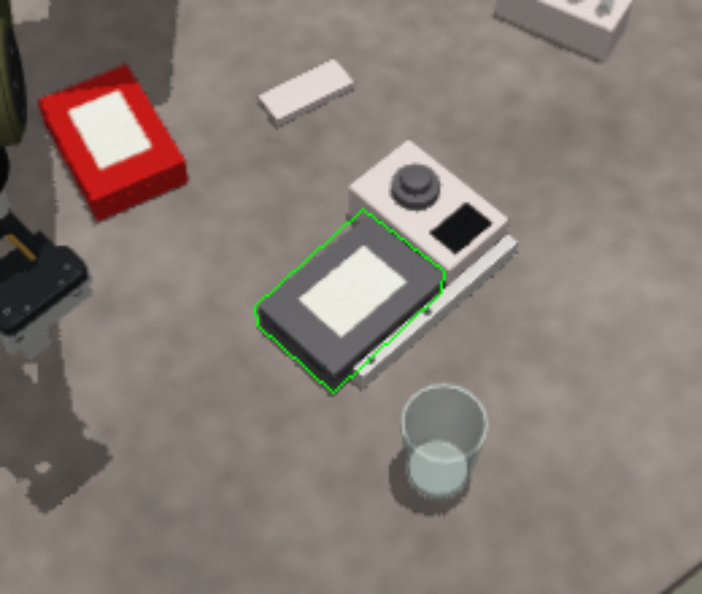

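View pics/b3_top.png

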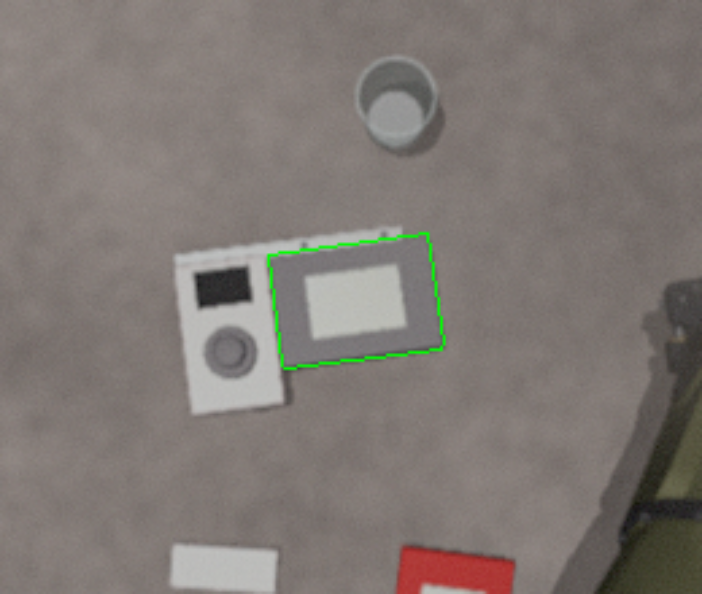

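The box sits at about (-46.6, -65.5) mm and is square. I'll press once more in x, to make sure the y push didn't drag it off the rail.

>>> arm_command --plan '[-0.49,0.036,0.576,0,0.749,-0.49,0.036,0.576,0,0.749,-0.49,0.036,0.576,0,0.749,-0.49,0.036,0.576,0,0.749,-0.49,0.036,0.576,0,0.749,-0.49,0.036,0.576,0,0.749,-0.49,0.036,0.576,0,0.749,-0.49,0.036,0.576,0,0.749,-0.49,0.036,0.576,0,0.749,-0.49,0.036,0.576,0,0.749,-0.49,0.036,0.576,0,0.749,-0.49,0.036,0.576,0,0.749,-0.49,0.036,0.576,-0.1,0.749,-0.49,0.036,0.576,-0.2,0.749,-0.49,0.036,0.576,-0.25,0.749,-0.49,0.036,0.576,-0.25,0.749,-0.49,0.036,0.576,-0.25,0.749]'

```text
time_s: 19.75
ee_pos: [0.5499, 0.0097, 0.2105]
eef_rot: [-3.142, 0.0, -2.994]
force: [0.5, -0.2, -0.5]
grip_width: 0.07
```

>>> arm_command --plan '[-0.49,0.02,0.003,0,0,-0.49,0.04,0.006,0,0,-0.49,0.05,0.0075,0,0,-0.49,0.055,0.008,0,0,-0.49,0.055,0.008,0,0]'

```text
time_s: 20.25
ee_pos: [0.5717, 0.0128, 0.21]
eef_rot: [3.142, -0.001, -2.993]
force: [-3.3, -0.6, 2.9]
grip_width: 0.0702
```

>>> arm_command --plan '[-0.49,0.003,0,0,0,-0.49,0.004,0.001,0,0,-0.49,0.004,0.001,0,0]'

```text
time_s: 20.55
ee_pos: [0.5724, 0.0129, 0.2098]
eef_rot: [3.141, -0.004, -2.993]
force: [-14.3, -3.2, 9.8]
grip_width: 0.0703
```

The press met the rail at the same tool position with 14 N, so the box is on the rail. I'll back off, rise, shut the fingers and go over the button.

>>> arm_command --plan '[-0.49,-0.04,-0.006,0,0,-0.49,-0.04,-0.006,0,0,-0.49,-0.04,-0.006,0.12,0,-0.49,-0.04,-0.006,0.24,0,1,0.022,0.285,0.275,0,1,0.022,0.285,0.275,0,1,0.022,0.285,0.275,0,1,0.022,0.285,0.275,0,1,0.022,0.285,0.275,0,1,0.022,0.285,0.2,0,1,0.022,0.285,0.2,0,1,0.022,0.285,0.2,0]' --newtons 10

```text
time_s: 21.75
ee_pos: [0.5821, 0.1262, 0.29]
eef_rot: [-3.142, -0.001, -2.994]
force: [0.4, 1.1, -0.5]
grip_width: 0.0098
```

```bash
python3 -c "
from h import *
im=vision.camera('scene'); cv2.imwrite('pics/k1.png',cv2.resize(im[120:340,230:490],None,fx=2.7,fy=2.7))
o=sensors.get_obs(); print(o['ee_pos'],o['grip_width'],proj([*o['ee_pos'][:2],o['ee_pos'][2]-.199],'scene'),proj([.582,.127,.06],'scene'))
"
```

```text
[0.58225607 0.12642784 0.29075809] 0.005429352207891441 [[358.17478779 216.39034879]] [[357.70252915 224.62683906]]
```

View pics/k1.png

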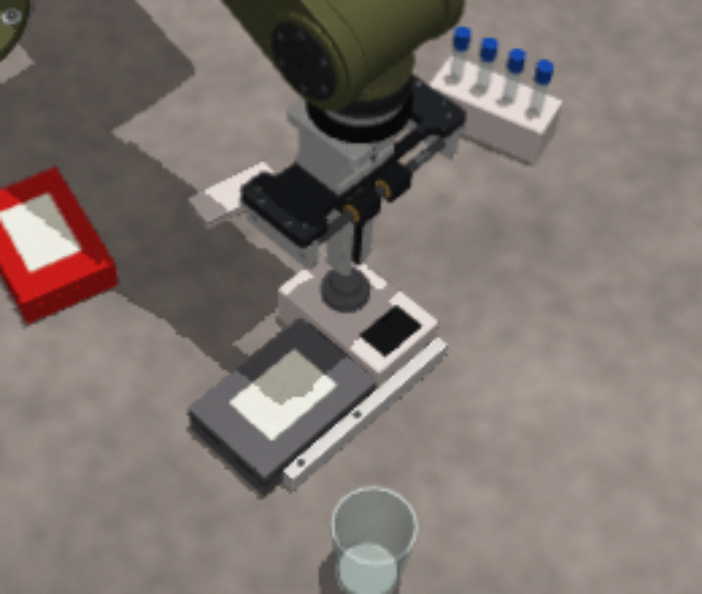

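The closed fingertips are over the button at about pixel (345,290) in the crop. I'll lower in small steps and watch the force.

>>> arm_command --plan '[1,0,0,-0.02,0,1,0,0,-0.035,0,1,0,0,-0.045,0,1,0,0,-0.05,0,1,0,0,-0.055,0]'

```text
time_s: 22.3
ee_pos: [0.582, 0.1272, 0.2677]
eef_rot: [-3.142, -0.0, -2.993]
force: [-0.8, -0.4, 0.8]
grip_width: 0.001
```

>>> arm_command --plan '[1,0,0,-0.005,0,1,0,0,-0.01,0,1,0,0,-0.01,0]'

```text
time_s: 22.6
ee_pos: [0.582, 0.1272, 0.2639]
eef_rot: [3.142, 0.0, -2.993]
force: [-0.8, -0.9, 3.0]
grip_width: 0.0006
```

Contact is at a TCP height of about 0.265. I'll go on in steps.

>>> arm_command --plan '[1,0,0,-0.005,0,1,0,0,-0.01,0,1,0,0,-0.01,0]'

```text
time_s: 22.9
ee_pos: [0.5821, 0.1272, 0.2604]
eef_rot: [-3.142, 0.001, -2.993]
force: [-2.4, -1.5, 7.9]
grip_width: 0.0007
```

>>> arm_command --plan '[1,0,0,-0.003,0,1,0,0,-0.005,0,1,0,0,-0.005,0]'

```text
time_s: 23.2
ee_pos: [0.5821, 0.1272, 0.2601]
eef_rot: [-3.142, 0.002, -2.993]
force: [-10.0, -2.5, 24.9]
grip_width: 0.0004
```

The button bottomed out: 25 N with no further travel. I'll release, clear out and check.

>>> arm_command --plan '[1,0,0,0.03,0,1,0,0,0.1,0,1,0,0,0.2,0,1,-0.1,-0.2,0.2,0,1,-0.25,-0.6,0.2,0,1,-0.25,-0.85,0.2,0,1,-0.25,-0.85,0.2,0,1,-0.25,-0.85,0.2,0,1,-0.25,-0.85,0.2,0,1,-0.25,-0.85,0.2,0,1,-0.25,-0.85,0.2,0]'

```text
time_s: 24.3
ee_pos: [0.4806, -0.2169, 0.3377]
eef_rot: [-3.141, -0.0, -2.997]
force: [0.1, -0.2, 0.3]
grip_width: 0.0003
```

```bash
python3 - <<'E'
from h import *
boxlook('b4',[.6254,.0296,.15])
for n in("scene","top"):
    vision.camera(n)
    for th in("key_top","specimen_jar","beaker","tube_rack","slide_mailer"):
        print(n,th,[np.round(d["at"],1).tolist() for d in vision.pinpoint(th,n)[:1]])
E
```

```text
top [224. 316.] 2525 [0.6246 0.0293 0.1511] 69 in reader [-0.0456 -0.0651  0.0011]
scene [268. 336.] 2369 [0.6233 0.0293 0.1665] 206 in reader [-0.0469 -0.0649  0.0165]
scene key_top [[268.8, 334.3]]
scene specimen_jar [[401.5, 223.7]]
scene beaker [[331.9, 365.5]]
scene tube_rack [[165.8, 410.4]]
scene slide_mailer [[193.1, 315.1]]
top key_top [[243.5, 269.5]]
top specimen_jar [[173.6, 474.2]]
top beaker [[161.1, 331.6]]
top tube_rack [[295.4, 149.9]]
top slide_mailer [[326.8, 271.1]]
```

View pics/b4_scene.png

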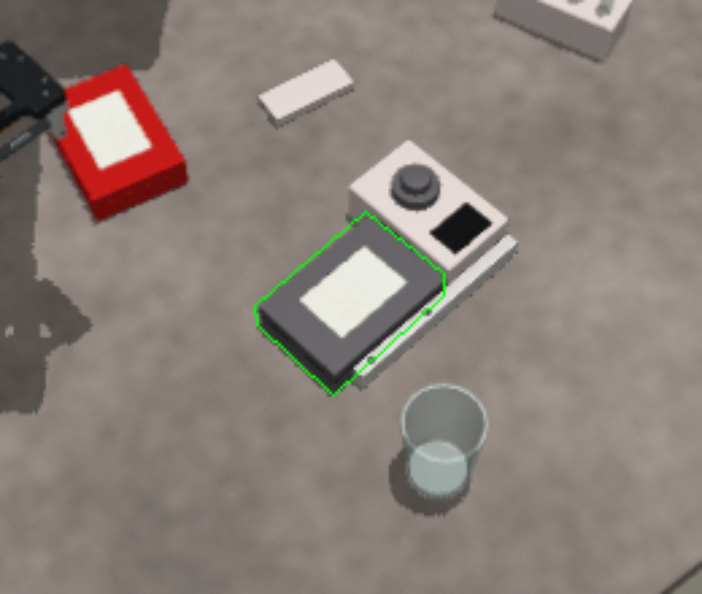

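View pics/b4_top.png

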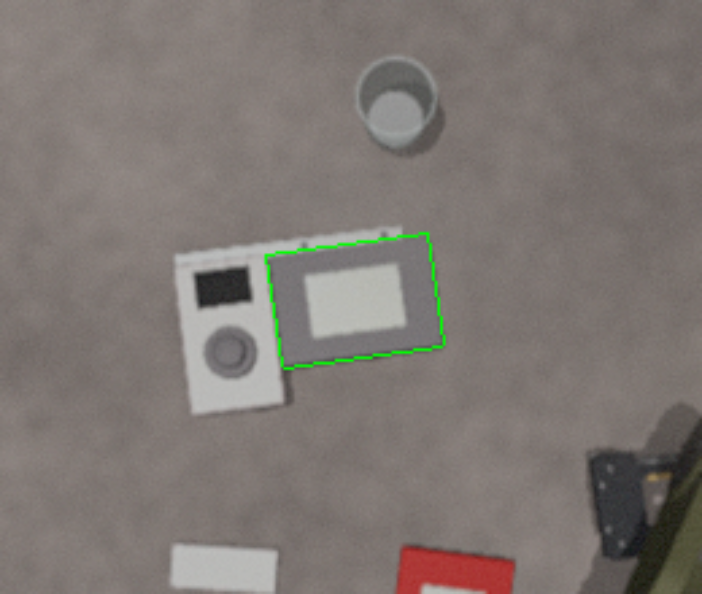

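The pictures show the box flush with the housing and rail, the button up and the bystanders in place. I'm handing in.

```bash
python3 -c "
from station import job
print(job.hand_in())"
```

```text
the job is handed in; nothing more can be done
None
```

I pushed the grey slide box with two fingertips until it sat against both stops, pressed the reader's button fully down, released it and handed the job in. The hand-in gives no verdict, so the result rests on my own checks. The arm's clock read 24.3 s after the last move, against the 72 s limit.

- **Pushing:** I pushed the near face in an arc to square the box, then pushed it left, onto the rail, against the housing, and onto the rail once more. The final presses met 13–15 N at each stop, with the tool in the position expected for a seated box.
- **Button:** It bottomed out at about 25 N with no further travel, and I then let go. Both final pictures show the arm clear of the button and nothing holding it down. That it sprang back is judged by eye only.
- **Seating, last check:** The top camera puts the box at (-45.6, -65.1) mm in the reader's frame and 0.001 rad off square, against a target of (-45, -65).
- **Bystanders:** The jar, beaker, tube rack and mailer are within a few pixels of where they started.

**Checks that disagreed:**
- The scene camera's fit gave (-46.9, -64.9) mm and 0.017 rad off square. That is still within tolerance, and its outline spills over the rail, which hides the box's lower edge from that camera.
- In the last scene picture the network placed the button on the box, which the picture shows is wrong.

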